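Tip the axle nuts into the pouring corner of the tray

ROBOT

A 7-joint arm with a two-finger parallel gripper is mounted at the origin on the work surface. World frame = base frame: x ahead of the robot, y to its left, z up, the work surface at z = 0. Lengths are in m, angles in degrees, forces in N, time in s.
With the tool pointing down it reaches from about 0.425 to 0.875 m from the base axis. Payload 4.7 kg.
Tool frame: the origin (TCP) lies at the very end of the fingers, on their centre line; the grasp point (between the pads) lies 19 mm behind it; z points along the fingers, y is the direction in which the jaws open and shut (so a half turn about z gives the same grasp; the last joint's range is limited). The gripper opens to 87 mm and grips with 3 to 60 N. Pads are 19 mm wide; open, the fingers measure 117 mm over their backs; the gripper's body (75 mm by 190 mm) begins 51 mm behind the grasp point.
Start: joints at [-63.478, 18.392, -4.016, 83.108, 1.295, 78.541, -3.26], TCP at [0.282, 0.586, 0.223] pointing down, gripper open.
Joint ranges: [-163.93, 163.93], [-17.29, 119.83], [-79.2, 71.16], [3.27, 140.29], [-89.18, 269.18], [5.43, 117.66], [-154.24, 154.24]. Speed limits (degrees/s): [147.25, 147.25, 180, 180, 180, 180, 180].

INTERFACE

Orientations are given as [roll, pitch, yaw] about the fixed x, y, z axes, in that order (R = Rz(yaw) Ry(pitch) Rx(roll)).
In Python, from cell import * gives the robot as it stands.
- The arm moves only by the tool arm_command, never from a script. Its argument "targets" is a list that holds one entry, the list of rows, each a list of 7 numbers: the shift along the tool's x, y, z in m, then the turn, a rotation vector about the tool's x, y, z in degrees, then the gripper's target within -1 to 1 (shut at 1, half-way at 0, fully open at -1). In form: [[[tx, ty, tz, rx, ry, rz, claw], ...]]. A call has 1 to 10 rows; each row is the pose to reach, as a shift and turn from the pose commanded when the call began, along the tool's axes at that moment; what a row does not reach only later rows make up. A row lasts 1/10 s, in which the tool goes at most 50 mm and 8.59 degrees, less where a joint would pass 70% of its speed; a pose out of reach is approached as far as the arm can. A call with a gripper value outside its range is refused whole. The fingers move at their own pace and stop on an object; "newtons" is the grip in N (left out, the last holds). Time passes only in rows, so rows that repeat a pose let the fingers close. It gives the time, the measured TCP pose, the force and the opening at its end, in the units of the state.
- get_obs(): the state, without advancing time (a new reading comes with each control period).
- read_camera(name): name is "scene" or "top"; returns a dict with "img" (400x640x3 uint8, red, green, blue), "z_map" (400x640 float32, m along the optical axis (not along the pixel's ray), 0 where there is no reading), "K" (3x3 intrinsics, pixels), "origin" and "attitude" of the camera in the world. Camera axes: x right, y down, z forward; pixel columns grow to the right and rows downward; lengths in m; the calibration is good to about 2 mm. A picture is of the moment at which its call begins.
- sign_off(): hands the job in, once; it reports no verdict.
Trained networks look in the newest picture that a camera, given by its name, has taken for a name from the list of things; names that differ only in an ending like _2 or _b are one class to them, and where a whole thing is asked for, a point or a joint stands for the part that bears it (a point fixed in the world has none). Each returns a list of dicts, best first, with "conf" (0 to 1); they miss things now and then, are a little off and sometimes report something else, mostly with a low value. They report only what shows in the picture. A call takes as long as a camera call.
- search_frame(thing, camera): "position" ([column, row] in pixels, amid what is visible of it).
The state is a dict: "time_s": time; "qpos": joint angles; "joint_velocities": joint speeds; "effort": joint torques, N m; "tool_pos": TCP position; "tool_rot": TCP orientation; "force": force on the tool from outside, world axes, zero at the start; "wrist_torque": the same for the moment, N m; "grip_width": finger opening in m.
Only numpy, scipy, OpenCV 4.12 (cv2) and the standard library are available. Lean on these libraries where they do the work, as an engineer would, in place of code of your own. Each camera call takes 0.05 s, during which the arm holds its last target.

TASK

Pick the parts tray up by its bar handle and tilt it some 25 to 35 degrees, with the corner that has the pouring lip lowest, until all four loose axle nuts have slid together into that corner, ready to be poured into the mechanic's hand. Finish while still holding the tray up, tilted like that, with 8 cm or more of air under its lowest corner, over the middle part of the counter, clear of the grinder and vice at the sides. Do not spill a nut and leave the other things on the counter where they are.

Things in the scene. Friction and masses are not known exactly. Their poses are not given: they have to be found in the camera images.
- tray: the parts tray: open blackened sheet-steel tray with a bar handle, 226 mm (its x) by 166 mm (its y), side walls 45 mm high, walls and floor 3 mm thick, about 0.45 kg. Origin: centre of the underside; z up out of the tray. The corner with the pouring lip is its +x +y corner.
- tray_handle (a point): centre of the tray's handle, 128 mm straight above the tray's origin, axes parallel to the tray's. The handle is a rigid straight wooden bar along the tray's x from end to end (238 mm long), 20 mm wide (along y), 24 mm tall (its top 140 mm above the tray's underside), fixed on an upright at each end; below it is free space down to the nuts.
- tray_corner (a point): the inside bottom corner of the tray under the pouring lip: 110 mm along the tray's +x, 80 mm along its +y and 3 mm above its origin. The lip is a small flat spout at rim height, about 40 mm wide, that sticks some 35 mm diagonally out of this corner only.
- nut0_center (a point): centre of one of four alike oily steel axle nuts lying loose in the tray, 22 mm across, 11 mm high, 22 g; they start to slide on the tray's floor at some 9 to 12 degrees of tilt, and slide along its walls from about 22 degrees when tilted straight toward a corner
- nut1_center (a point): centre of another such nut
- nut2_center (a point): centre of another such nut
- nut3_center (a point): centre of another such nut
- spanner: bystander: steel spanner 150 mm long, lying flat near the tray; origin under its middle
- stopper: bystander: green glass bottle stopper, 40 mm across, 42 mm tall, standing near the tray; origin under its centre
- pedal_block: bystander: red rubber pedal block 95 x 36 x 27 mm, lying near the tray; origin under its centre
- saddle_clamp: bystander: chromed saddle clamp 64 x 45 x 34 mm near the tray; origin under its centre
- glue_tin: bystander: small round grey tin, 54 mm across, 40 mm tall; origin under its centre
- tyre_lever: bystander: flat steel tyre lever about 190 mm long; origin under its middle

How it is judged:
By the outcome, as a careful person would: the job done as asked, in the order asked, and still so for the second after the job is handed in, while the arm keeps its last pose, push and grip.
It also fails if it takes over 48 s, if anything falls off the work surface, if the arm or the gripper's body presses on something with over 40 N, if the wrist force passes 120 N, or if a joint passes its speed limit or range.

## Working session

There is one attempt and no reset: what is moved stays moved. The work goes in short steps, Python scripts to look and compute and a tool call to move; the robot and the scene stay as the last step left them, time stands still between calls to the robot, and variables do not carry over. Pictures are saved under pics/ and viewed, and the job is handed in when it is done.

Besides the shell and the picture viewer there is one more tool, called after "Request:" as name(argument=value, ...) on one line, values as JSON. arm_command: Moves the arm, as the interface text tells. Its arguments: {"type":"object","properties":{"targets":{"type":"array","items":{"type":"array","items":{"type":"array","items":{"type":"number"}}}},"newtons":{"type":"number"}},"required":["targets"]}

```bash
mkdir -p pics; ls
python3 - <<'E'
from cell import *
import cv2,numpy as np
o=get_obs()
for k,v in o.items(): print(k,np.round(v,3))
for n in ("scene","top"):
    c=read_camera(n); cv2.imwrite(f"pics/{n}0.png",c["img"][:,:,::-1]); print(n,c["K"],c["origin"],c["attitude"])
    for t in ["tray","tray_handle","tray_corner","nut0_center","nut1_center","spanner","stopper","pedal_block","saddle_clamp","glue_tin","tyre_lever"]:
        print(t,[(np.round(d["position"]),round(d["conf"],2)) for d in search_frame(t,n)][:4])
E
```

```text
pics
time_s 0.0
qpos [-63.478  18.441  -4.016  83.175   1.295  78.541  -3.26 ]
joint_velocities [-0.045 -0.031  0.088  0.045 -0.04   0.014  0.018]
effort [-0.0000e+00 -4.9129e+01 -4.0400e-01 -3.1254e+01 -6.4000e-02  4.4000e-02
  0.0000e+00]
tool_pos [0.282 0.585 0.221]
tool_rot [-1.79889e+02  6.00000e-03  1.54288e+02]
force [-0.291 -0.191 -0.123]
wrist_torque [-0.057  0.017 -0.009]
grip_width 0.087
scene [[504.81045807   0.         321.42853487]
 [  0.         504.81045807 193.5407264 ]
 [  0.           0.           1.        ]] [ 0.95900506 -0.86123396  1.03326908] [-138.01622918   -0.64872434   30.91859568]
tray [(array([330., 195.]), 0.66)]
tray_handle [(array([330., 197.]), 0.93)]
tray_corner [(array([328., 192.]), 0.68)]
nut0_center [(array([307., 212.]), 0.47), (array([330., 195.]), 0.18)]
nut1_center [(array([339., 221.]), 0.64)]
spanner [(array([240., 350.]), 0.49)]
stopper [(array([280., 205.]), 0.73), (array([350., 206.]), 0.7)]
pedal_block [(array([380., 206.]), 0.63)]
saddle_clamp [(array([350., 157.]), 0.73)]
glue_tin [(array([239., 351.]), 0.94)]
tyre_lever [(array([172., 291.]), 0.93), (array([337., 220.]), 0.44)]
top [[495.9572424    0.         321.22002963]
 [  0.         495.9572424  203.81815905]
 [  0.           0.           1.        ]] [ 0.46516902 -0.14149937  1.26432166] [-177.50634061    1.32082296  -90.51870362]
tray [(array([303., 202.]), 0.78), (array([370., 180.]), 0.73)]
tray_handle [(array([305., 202.]), 0.67)]
tray_corner [(array([302., 204.]), 0.8)]
nut0_center [(array([306., 203.]), 0.68)]
nut1_center []
spanner [(array([371., 184.]), 0.75)]
stopper [(array([330., 212.]), 0.73), (array([343., 241.]), 0.7)]
pedal_block [(array([285., 151.]), 0.94)]
saddle_clamp [(array([241., 215.]), 0.54)]
glue_tin [(array([494., 177.]), 0.92)]
tyre_lever [(array([475., 268.]), 0.76), (array([368., 181.]), 0.25)]
```

View pics/top0.png

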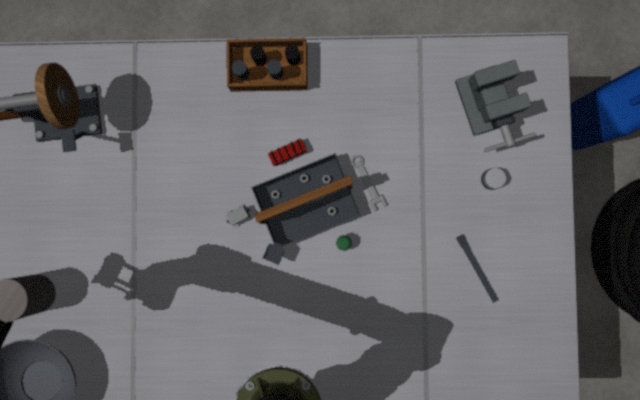

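View pics/scene0.png

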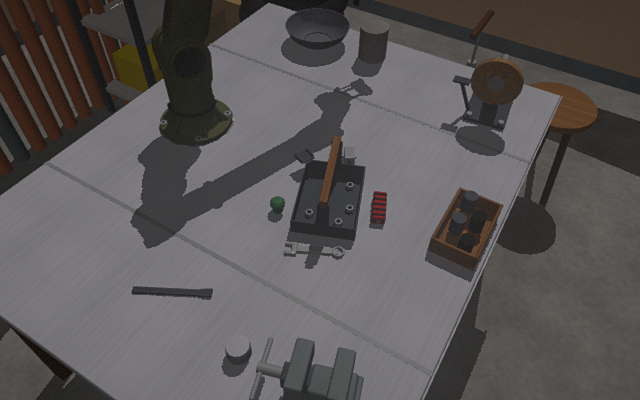

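The top view shows the tray at about (305,200), with its handle running from (258,217) to (350,182). A dark spout-like patch sits at (280,252), four nuts are inside, and the bystanders are all around it. I'll zoom in to confirm the lip and measure.

```bash
cat > h.py <<'E'
from cell import *
import cv2,numpy as np
from scipy.spatial.transform import Rotation as R
def cloud(c):
    z=c["z_map"]; v,u=np.mgrid[:400,:640]; K=c["K"]
    p=np.stack([(u-K[0,2])/K[0,0]*z,(v-K[1,2])/K[1,1]*z,z],-1)
    M=np.array(c["attitude"])
    Rm=M if M.shape==(3,3) else R.from_euler("xyz",M,degrees=True).as_matrix()
    P=p@Rm.T+np.array(c["origin"]); P[z<=0]=np.nan
    return P
def proj(c,X):
    Rm=R.from_euler("xyz",c["attitude"],degrees=True).as_matrix()
    q=(np.atleast_2d(X)-c["origin"])@Rm; return q[:,:2]/q[:,2:]*c["K"][0,0]+c["K"][:2,2]
E
python3 - <<'E'
from h import *
for n,(u0,v0,u1,v1) in (("top",(220,130,400,270)),("scene",(260,120,400,265))):
    c=read_camera(n);P=cloud(c)
    im=cv2.resize(c["img"][v0:v1,u0:u1,::-1],None,fx=4.3,fy=4.1,interpolation=cv2.INTER_CUBIC)
    im=np.clip(im.astype(float)*1.7,0,255).astype(np.uint8)
    cv2.imwrite(f"pics/{n}z.png",im)
    Q=P[v0:v1,u0:u1].reshape(-1,3)
    h=Q[(Q[:,2]>.115)&(Q[:,2]<.16)&(Q[:,0]>.3)&(Q[:,0]<.65)]
    m=h.mean(0);w,V=np.linalg.eigh(np.cov(h[:,:2].T)); a=V[:,1]; t=(h[:,:2]-m[:2])@a
    s=(h[:,:2]-m[:2])@V[:,0]
    print(n,len(h),m,"mid",m[:2]+a*(t.min()+t.max())/2,"len",np.ptp(t),"wid",np.ptp(s),"ang",np.degrees(np.arctan2(a[1],a[0])),np.median(h[:,2]))
    r=Q[(Q[:,2]>.038)&(Q[:,2]<.055)&(Q[:,0]>.3)&(Q[:,0]<.65)].astype(np.float32)
    (cx,cy),wh,an=cv2.minAreaRect(r[:,:2]); print("rim",len(r),cx,cy,wh,an)
    for X in ((280,252) if n=="top" else (304,157),): print(P[X[1],X[0]])
    print("table",np.nanmedian(Q[:,2]))
E
```

```text
top 985 [ 0.52696068 -0.07577062  0.13916358] mid [ 0.52706931 -0.0760461 ] len 0.23746750896225263 wid 0.029696527738327184 ang 111.5207595910398 0.13990413314882066Traceback (most recent call last):
  File "<stdin>", line 13, in <module>
cv2.error: OpenCV(4.12.0) /io/opencv/modules/imgproc/src/convhull.cpp:143: error: (-215:Assertion failed) total >= 0 && (depth == CV_32F || depth == CV_32S) in function 'convexHull'
```

View pics/topz.png

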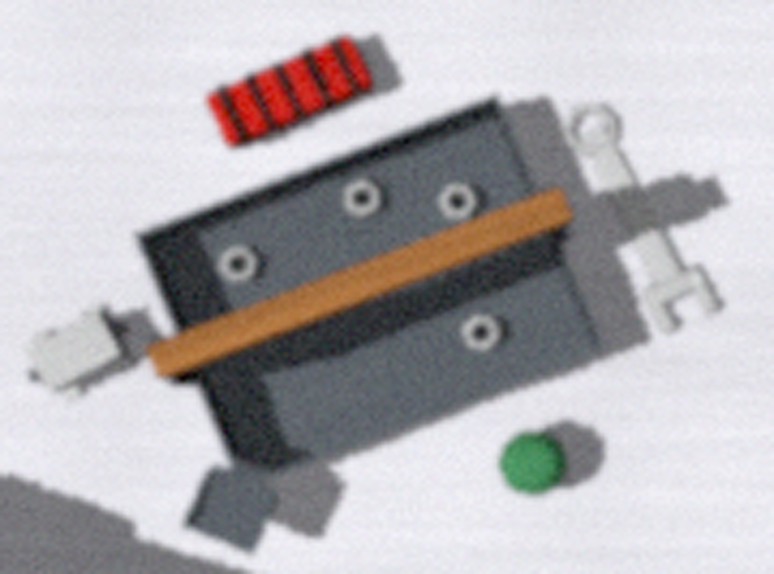

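The lip is at zoom pixel (230,508), the lower-left corner, which is world −x +y. That puts the tray yaw at about 111.5° (+x along the handle towards world +y). The handle fit gives a length of 237 mm and a top at 0.140, both matching the spec. I'll cross-check with the scene camera and work out the approach.

Run:
```python
from h import *
c=read_camera("scene");P=cloud(c); Q=P[120:265,260:400].reshape(-1,3)
h=Q[(Q[:,2]>.1)&(Q[:,2]<.16)&(Q[:,0]>.3)&(Q[:,0]<.65)]
r=cv2.minAreaRect(h[:,:2].astype(np.float32)); print(r,h[:,2].max())
c=read_camera("top");P=cloud(c);print("lip",P[252,278])
T=R.from_euler("z",111.5,degrees=True);m=np.array([.527,-.076,0])
print("lip pred",m+T.apply([.127,.097,.045]))
p=np.vstack([m+T.apply(x) for x in ([.113,.083,.045],[-.113,.083,.045],[-.113,-.083,.045],[.113,-.083,.045],[.119,0,.14],[-.119,0,.14])])
im=c["img"][:,:,::-1].copy()
for q in proj(c,p): cv2.drawMarker(im,tuple(int(round(x)) for x in q),(0,255,0),0,5)
cv2.imwrite("pics/fit.png",cv2.resize(im[130:270,220:400],None,fx=4,fy=4))
o=get_obs();Rt=R.from_euler("xyz",o["tool_rot"],degrees=True)
for z in (.22,.107):
  print(Rt.inv().apply(np.array([.527,-.076,z])-o["tool_pos"]), (Rt.inv()*R.from_euler("xyz",[180,0,111.5],degrees=True)).as_rotvec(degrees=True))
```

```text
((0.5270068645477295, -0.07653361558914185), (0.030658358708024025, 0.24340859055519104), 21.585731506347656) 0.14599111311081836
lip [ 0.40115981 -0.00662074  0.04499076]
lip pred [0.39020384 0.00661241 0.045     ]
[-0.50775583 -0.48989131  0.00256238] [ 6.73109794e-03 -7.69293975e-04  4.27906260e+01]
[-0.50775247 -0.48990393  0.11556238] [ 6.73109794e-03 -7.69293975e-04  4.27906260e+01]
```

View pics/fit.png

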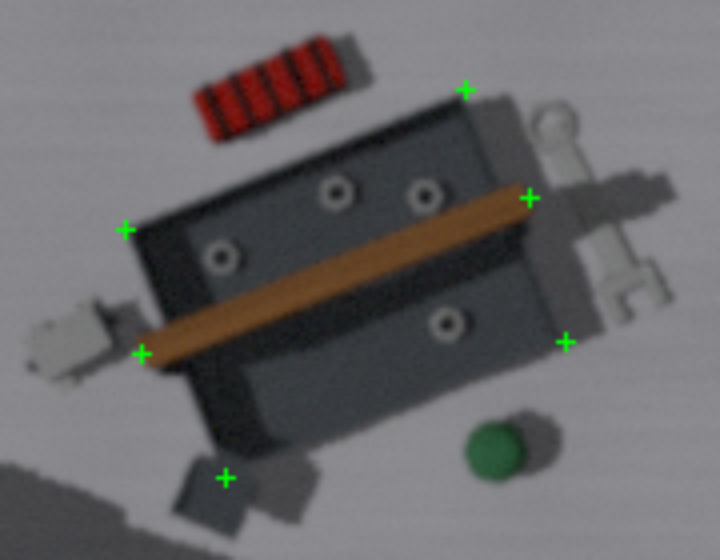

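The fitted tray model overlays the picture well (corners within 5 mm or so), and both cameras agree on the handle centre at (0.527, −0.076). I'm moving above it.

Request:
arm_command(targets=[[[-0.508, -0.49, 0, 0, 0, 42.8, -1], [-0.508, -0.49, 0, 0, 0, 42.8, -1], [-0.508, -0.49, 0, 0, 0, 42.8, -1], [-0.508, -0.49, 0, 0, 0, 42.8, -1], [-0.508, -0.49, 0, 0, 0, 42.8, -1], [-0.508, -0.49, 0, 0, 0, 42.8, -1], [-0.508, -0.49, 0, 0, 0, 42.8, -1], [-0.508, -0.49, 0, 0, 0, 42.8, -1], [-0.508, -0.49, 0, 0, 0, 42.8, -1], [-0.508, -0.49, 0, 0, 0, 42.8, -1]]])

```text
time_s: 2.35
tool_pos: [0.4561, 0.1148, 0.223]
tool_rot: [179.9, -0.0, 111.5]
force: [1.7, 0.1, 0.7]
grip_width: 0.0871
```

```bash
cat > goto.py <<'E'
from h import *
import sys
x,y,z,yaw=map(float,sys.argv[1:5])
o=get_obs();Rt=R.from_euler("xyz",o["tool_rot"],degrees=True)
print(o["time_s"],np.round(o["tool_pos"],4),np.round(o["tool_rot"],2),np.round(o["qpos"],1),np.round(o["force"],2),o["grip_width"])
print(Rt.inv().apply(np.array([x,y,z])-o["tool_pos"]).round(4), (Rt.inv()*R.from_euler("xyz",[180,0,yaw],degrees=True)).as_rotvec(degrees=True).round(2))
E
python3 goto.py .527 -.076 .22 111.5
```

```text
2.35 [0.4561 0.1148 0.223 ] [ 1.7992e+02 -3.0000e-02  1.1149e+02] [-39.7  -4.6  21.3 108.3   1.7  76.    2.7] [1.68 0.07 0.72] 0.08709182089065963
[-0.2035 -0.004   0.0029] [ 0.08 -0.03 -0.01]
```

Request:
arm_command(targets=[[[-0.2035, -0.004, 0, 0, 0, 0, -1], [-0.2035, -0.004, 0, 0, 0, 0, -1], [-0.2035, -0.004, 0, 0, 0, 0, -1], [-0.2035, -0.004, 0, 0, 0, 0, -1], [-0.2035, -0.004, 0, 0, 0, 0, -1], [-0.2035, -0.004, 0, 0, 0, 0, -1], [-0.2035, -0.004, 0, 0, 0, 0, -1]]])

```text
time_s: 3.05
tool_pos: [0.5263, -0.0726, 0.2224]
tool_rot: [-180.0, -0.1, 111.6]
force: [-0.6, -0.2, -0.2]
grip_width: 0.0871
```

```bash
python3 goto.py .527 -.076 .107 111.5
```

```text
3.05 [ 0.5263 -0.0726  0.2224] [-1.8000e+02 -6.0000e-02  1.1158e+02] [-28.2   3.7  34.9 101.1  -2.3  75.9  28.8] [-0.55 -0.2  -0.2 ] 0.08712799101493285
[-0.0036 -0.0006  0.1154] [-0.   -0.06  0.08]
```

Request:
arm_command(targets=[[[-0.002, 0, 0.03, 0, 0, 0, -1], [-0.002, 0, 0.06, 0, 0, 0, -1], [-0.002, 0, 0.085, 0, 0, 0, -1], [-0.002, 0, 0.105, 0, 0, 0, -1], [-0.002, 0, 0.115, 0, 0, 0, -1], [-0.002, 0, 0.115, 0, 0, 0, -1], [-0.002, 0, 0.115, 0, 0, 0, -1]]])

```text
time_s: 3.75
tool_pos: [0.5278, -0.0751, 0.1084]
tool_rot: [179.9, 0.0, 111.6]
force: [0.0, 0.5, 0.2]
grip_width: 0.087
```

```bash
python3 goto.py .527 -.076 .107 111.5
python3 - <<'E'
from h import *
c=read_camera("scene");cv2.imwrite("pics/d.png",cv2.resize(c["img"][80:280,230:430,::-1],None,fx=3,fy=3))
E
```

```text
3.75 [ 0.5278 -0.0751  0.1084] [1.7993e+02 1.0000e-02 1.1156e+02] [-26.5  10.2  35.  108.9  -6.6  62.8  32.6] [0.04 0.48 0.16] 0.08697163331243025
[-0.0005 -0.0011  0.0014] [0.07 0.01 0.06]
```

View pics/d.png

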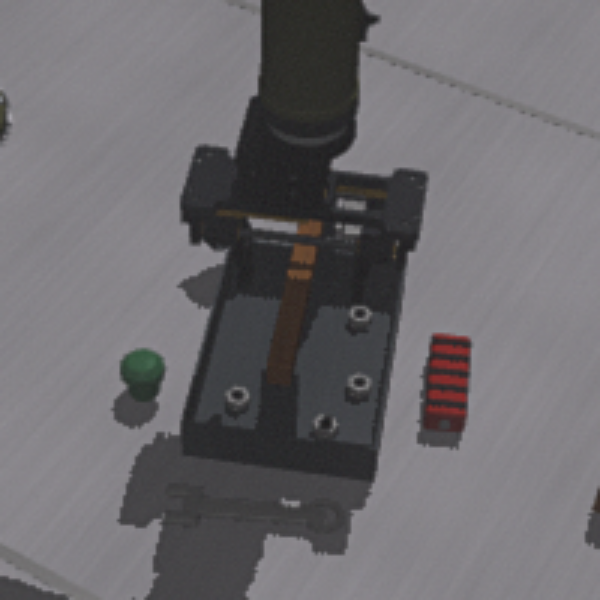

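The gripper straddles the bar, with the handle midway between the fingers. I'm closing now.

Request:
arm_command(targets=[[[0, -0.001, 0, 0, 0, 0, 0.2], [0, -0.001, 0, 0, 0, 0, 0.4], [0, -0.001, 0, 0, 0, 0, 0.5], [0, -0.001, 0, 0, 0, 0, 1], [0, -0.001, 0, 0, 0, 0, 1], [0, -0.001, 0, 0, 0, 0, 1], [0, -0.001, 0, 0, 0, 0, 1], [0, -0.001, 0, 0, 0, 0, 1], [0, -0.001, 0, 0, 0, 0, 1], [0, -0.001, 0, 0, 0, 0, 1]]], newtons=55)

```text
time_s: 4.8
tool_pos: [0.5268, -0.0761, 0.1076]
tool_rot: [179.9, 0.0, 111.5]
force: [1.5, 0.8, -1.2]
grip_width: 0.0193
```

```bash
python3 goto.py .527 -.076 .29 111.5
```

```text
4.8 [ 0.5268 -0.0761  0.1076] [1.7994e+02 1.0000e-02 1.1149e+02] [-26.5  10.1  35.1 109.1  -6.5  62.7  32.6] [ 1.54  0.83 -1.2 ] 0.019340414004366986
[-0.      0.0005 -0.1824] [ 0.06  0.01 -0.01]
```

The grip width is 19.3 mm, which matches the 20 mm bar. I'm lifting smoothly.

Request:
arm_command(targets=[[[0, 0, -0.003, 0, 0, 0, 1], [0, 0, -0.008, 0, 0, 0, 1], [0, 0, -0.015, 0, 0, 0, 1], [0, 0, -0.025, 0, 0, 0, 1], [0, 0, -0.037, 0, 0, 0, 1], [0, 0, -0.05, 0, 0, 0, 1], [0, 0, -0.062, 0, 0, 0, 1], [0, 0, -0.072, 0, 0, 0, 1], [0, 0, -0.078, 0, 0, 0, 1], [0, 0, -0.08, 0, 0, 0, 1]]])

```text
time_s: 5.8
tool_pos: [0.5267, -0.0763, 0.1885]
tool_rot: [179.9, 0.0, 111.5]
force: [1.0, 0.2, -4.7]
grip_width: 0.0199
```

Request:
arm_command(targets=[[[0, 0, -0.005, 0, 0, 0, 1], [0, 0, -0.015, 0, 0, 0, 1], [0, 0, -0.03, 0, 0, 0, 1], [0, 0, -0.045, 0, 0, 0, 1], [0, 0, -0.06, 0, 0, 0, 1], [0, 0, -0.075, 0, 0, 0, 1], [0, 0, -0.09, 0, 0, 0, 1], [0, 0, -0.105, 0, 0, 0, 1], [0, 0, -0.115, 0, 0, 0, 1], [0, 0, -0.12, 0, 0, 0, 1]]])

```text
time_s: 6.8
tool_pos: [0.5268, -0.0764, 0.3089]
tool_rot: [179.9, 0.0, 111.5]
force: [-0.4, -0.1, -5.1]
grip_width: 0.0192
```

```bash
python3 goto.py .527 -.076 .30 111.5
python3 - <<'E'
from h import *
c=read_camera("scene");cv2.imwrite("pics/l.png",cv2.resize(c["img"][40:280,220:460,::-1],None,fx=2.4,fy=2.4))
# target tilt: down direction d in world (azimuth of +x+y diag), rot about axis z x d
o=get_obs();Rt=R.from_euler("xyz",o["tool_rot"],degrees=True)
d=R.from_euler("z",111.5+45,degrees=True).apply([1,0,0]); ax=np.cross([0,0,1],d)
print(d,ax, "tool axis",Rt.inv().apply(ax))
E
```

```text
6.8 [ 0.5268 -0.0764  0.3089] [1.7991e+02 3.0000e-02 1.1149e+02] [-28.6   1.6  35.1  93.1  -1.   85.5  28. ] [-0.43 -0.11 -5.13] 0.019219526722351603
[0.0003 0.0003 0.0089] [ 0.09  0.03 -0.01]
[-0.91706007  0.39874907  0.        ] [-0.39874907 -0.91706007  0.        ] tool axis [-0.70723219 -0.70698084 -0.00084971]
```

View pics/l.png

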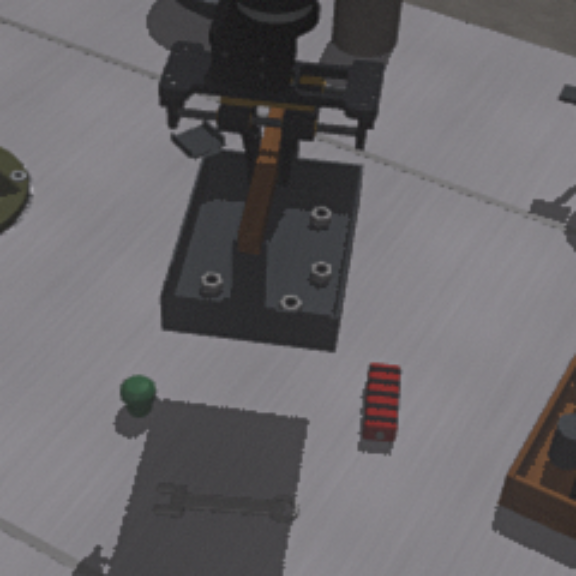

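The tray is up and level, with the nuts still inside and the lip at zoom (197,140). I'm tilting gradually toward the lip corner about the tool axis (−0.707, −0.707, 0).

Request:
arm_command(targets=[[[0, 0, 0, -0.7, -0.7, 0, 1], [0, 0, 0, -2, -2, 0, 1], [0, 0, 0, -3.5, -3.5, 0, 1], [0, 0, 0, -5, -5, 0, 1], [0, 0, 0, -6.5, -6.5, 0, 1], [0, 0, 0, -8, -8, 0, 1], [0, 0, 0, -9.5, -9.5, 0, 1], [0, 0, 0, -11, -11, 0, 1], [0, 0, 0, -12.5, -12.5, 0, 1], [0, 0, 0, -14, -14, 0, 1]]], newtons=60)

```text
time_s: 7.85
tool_pos: [0.5251, -0.0761, 0.3062]
tool_rot: [165.8, 13.8, 109.8]
force: [0.7, 0.3, -4.1]
grip_width: 0.0192
```

```bash
python3 goto.py .527 -.076 .30 111.5
python3 - <<'E'
from h import *
o=get_obs();Rt=R.from_euler("xyz",o["tool_rot"],degrees=True)
ax=np.cross([0,0,1],[-.917,.399,0])
print("remaining to 31:",(Rt.inv()*(R.from_rotvec(31*ax,degrees=True)*R.from_euler("xyz",[180,0,111.5],degrees=True))).as_rotvec(degrees=True))
c=read_camera("scene");cv2.imwrite("pics/t1.png",cv2.resize(c["img"][40:280,220:460,::-1],None,fx=2.4,fy=2.4))
E
```

```text
7.85 [ 0.5251 -0.0761  0.3062] [165.77  13.85 109.76] [-30.1 -15.1  24.8 109.1  16.9  67.9  12.3] [ 0.66  0.33 -4.14] 0.01916603059503741
[0.0009 0.0002 0.0064] [ 1.395e+01  1.399e+01 -1.000e-02]
remaining to 31: [-7.96896922e+00 -7.93507502e+00  9.52429399e-04]
```

View pics/t1.png

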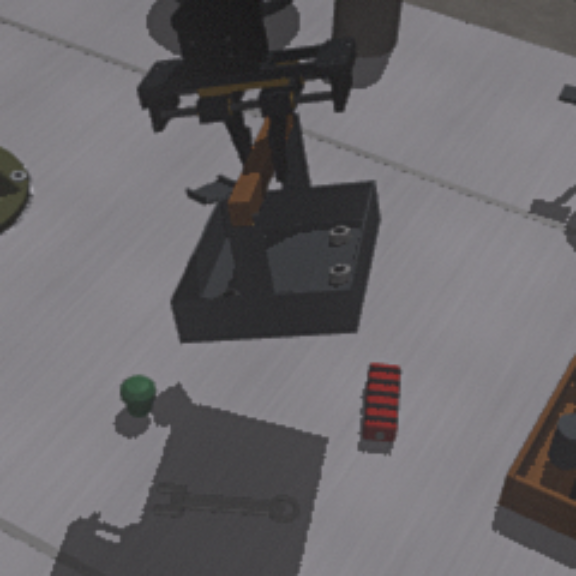

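At 19.6° of tilt, two nuts are still visible at zoom (340,235) and (340,272), and the others have slid down the slope. Joint 2 is at −15°, near its −17.3° limit, so I'll move the tray outward (+x) before tilting further.

Run:
```python
from h import *
o=get_obs();Rt=R.from_euler("xyz",o["tool_rot"],degrees=True)
print(Rt.inv().apply([.1,0,0.02]))
```

```text
[-0.03768019  0.09397601  0.01219475]
```

Request:
arm_command(targets=[[[-0.001, 0.003, 0.0004, 0, 0, 0, 1], [-0.003, 0.008, 0.001, 0, 0, 0, 1], [-0.007, 0.017, 0.002, 0, 0, 0, 1], [-0.012, 0.03, 0.004, 0, 0, 0, 1], [-0.018, 0.045, 0.006, 0, 0, 0, 1], [-0.024, 0.06, 0.008, 0, 0, 0, 1], [-0.03, 0.074, 0.01, 0, 0, 0, 1], [-0.034, 0.085, 0.011, 0, 0, 0, 1], [-0.037, 0.092, 0.012, 0, 0, 0, 1], [-0.038, 0.094, 0.012, 0, 0, 0, 1]]])

```text
time_s: 8.9
tool_pos: [0.6272, -0.0765, 0.3277]
tool_rot: [165.8, 13.9, 109.8]
force: [0.5, -0.6, -3.8]
grip_width: 0.0192
```

```bash
python3 goto.py .527 -.076 .30 111.5
```

```text
8.9 [ 0.6272 -0.0765  0.3277] [165.76  13.89 109.75] [-30.3  -0.9  30.1  95.5   9.   67.2  19.2] [ 0.45 -0.59 -3.79] 0.019151888337373937
[ 0.04   -0.0958 -0.0051] [13.96 14.04 -0.  ]
```

Joint 2 now has margin, so I'm continuing to about 31°.

Request:
arm_command(targets=[[[0, 0, 0, -0.5, -0.5, 0, 1], [0, 0, 0, -1.5, -1.5, 0, 1], [0, 0, 0, -2.7, -2.7, 0, 1], [0, 0, 0, -3.9, -3.9, 0, 1], [0, 0, 0, -5.1, -5.1, 0, 1], [0, 0, 0, -6.2, -6.2, 0, 1], [0, 0, 0, -7.1, -7.1, 0, 1], [0, 0, 0, -7.7, -7.7, 0, 1], [0, 0, 0, -8, -8, 0, 1], [0, 0, 0, -8, -8, 0, 1]]])

```text
time_s: 9.9
tool_pos: [0.6261, -0.0766, 0.3278]
tool_rot: [156.9, 21.4, 107.1]
force: [0.4, -0.2, -3.9]
grip_width: 0.019
```

Request:
arm_command(targets=[[[0, 0, 0, 0, 0, 0, 1], [0, 0, 0, 0, 0, 0, 1], [0, 0, 0, 0, 0, 0, 1], [0, 0, 0, 0, 0, 0, 1], [0, 0, 0, 0, 0, 0, 1], [0, 0, 0, 0, 0, 0, 1], [0, 0, 0, 0, 0, 0, 1], [0, 0, 0, 0, 0, 0, 1], [0, 0, 0, 0, 0, 0, 1], [0, 0, 0, 0, 0, 0, 1]]])

```text
time_s: 10.9
tool_pos: [0.6263, -0.0767, 0.3279]
tool_rot: [156.9, 21.4, 107.0]
force: [-0.2, -0.6, -4.5]
grip_width: 0.0198
```

```bash
python3 goto.py .527 -.076 .30 111.5
python3 - <<'E'
from h import *
for n,b in (("scene",(20,260,220,460)),("top",(80,280,200,440))):
  c=read_camera(n);im=c["img"][b[0]:b[1],b[2]:b[3],::-1]
  cv2.imwrite(f"pics/t2{n}.png",cv2.resize(np.clip(im*2.,0,255).astype(np.uint8),None,fx=2.5,fy=2.5,interpolation=cv2.INTER_CUBIC))
  for t in ("nut0_center","tray_corner","tray_handle"): print(n,t,[(np.round(d["position"]),round(d["conf"],2)) for d in search_frame(t,n)][:6])
E
```

```text
10.9 [ 0.6263 -0.0767  0.3279] [156.88  21.43 107.05] [-31.3  -9.   25.2 105.7  22.2  56.4   7.9] [-0.24 -0.58 -4.53] 0.019753436140875623
[ 0.0379 -0.0931 -0.0233] [ 2.201e+01  2.200e+01 -2.000e-02]
scene nut0_center []
scene tray_corner [(array([378., 155.]), 0.64), (array([276., 206.]), 0.28)]
scene tray_handle [(array([378., 158.]), 0.55)]
top nut0_center [(array([493., 177.]), 0.62)]
top tray_corner [(array([325., 120.]), 0.74), (array([370., 183.]), 0.57)]
top tray_handle [(array([326., 120.]), 0.84)]
```

View pics/t2scene.png

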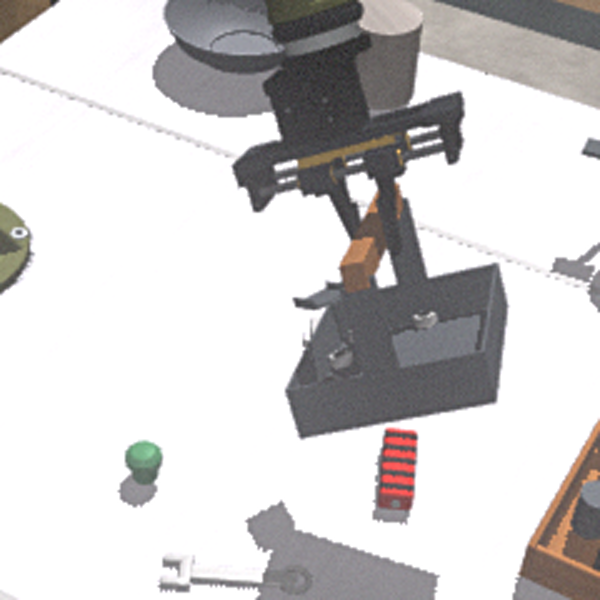

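View pics/t2top.png

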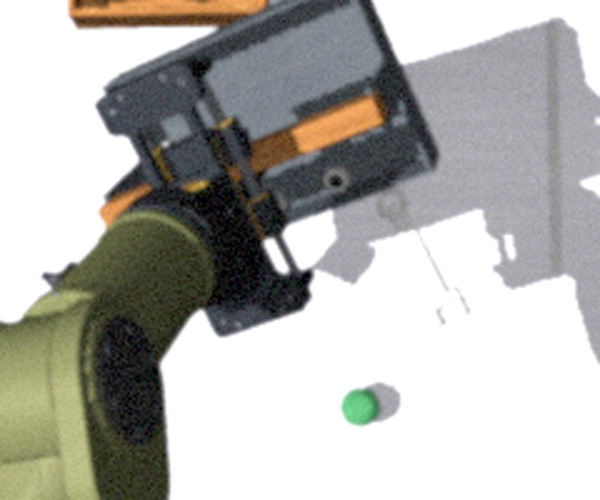

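Two nuts show, at zoom (340,357) by the +y wall and (425,320) by the +x wall, so neither has reached the corner yet. I'll check the tray's actual tilt from depth in case it has slipped in the grip.

```bash
cat > pose.py <<'E'
from h import *
from scipy.optimize import least_squares
from scipy.spatial import cKDTree
o=get_obs();Rt=R.from_euler("xyz",o["tool_rot"],degrees=True)
# nominal: tool x = tray x, tool y=-tray y, tool z=-tray z
R0=Rt*R.from_euler("x",180,degrees=True)
g=o["tool_pos"]-Rt.apply([0,0,.0195]) # TCP was .1076 -> handle c .128 => .0204
g=np.array(o["tool_pos"])-Rt.apply([0,0,.0204])
t0=g-R0.apply([0,0,.128])
def sd(q): # distance to tray solid (boxes)
    def box(q,lo,hi):
        c=(np.array(lo)+hi)/2;h=(np.array(hi)-lo)/2;d=np.abs(q-c)-h
        return np.linalg.norm(np.maximum(d,0),axis=1)
    X,Y=.113,.083
    B=[((-X,-Y,0),(X,Y,.003)),((X-.003,-Y,0),(X,Y,.045)),((-X,-Y,0),(-X+.003,Y,.045)),((-X,Y-.003,0),(X,Y,.045)),((-X,-Y,0),(X,-Y+.003,.045)),((-.119,-.01,.116),(.119,.01,.14))]
    return np.min([box(q,*b) for b in B],axis=0)
Ps=[];C={}
for n in("scene","top"):
    c=read_camera(n);C[n]=c;P=cloud(c).reshape(-1,3);P=P[np.isfinite(P[:,0])]
    q=R0.inv().apply(P-t0)
    m=(np.abs(q[:,0])<.14)&(np.abs(q[:,1])<.11)&(q[:,2]>-.03)&(q[:,2]<.16)&(P[:,2]>.05)
    m&=~((q[:,2]>.06)&(np.abs(q[:,0])<.05)); 
    Ps.append(P[m])
A=np.vstack(Ps)
def f(p):
    Rr=R0*R.from_rotvec(p[3:],degrees=True)
    return sd(Rr.inv().apply(A-t0-p[:3]))/.003
s=least_squares(f,np.zeros(6),loss="soft_l1",x_scale=[.01]*3+[3]*3,diff_step=1e-3)
s=least_squares(f,s.x,loss="cauchy",x_scale=[.01]*3+[3]*3,diff_step=1e-3)
Rr=R0*R.from_rotvec(s.x[3:],degrees=True);t=t0+s.x[:3]
up=Rr.apply([0,0,1]);dn=Rr.inv().apply([0,0,-1])
print("n",len(A),"med",np.median(np.abs(f(s.x)))*3,"mm dp",s.x[:3].round(4),"drot",s.x[3:].round(2))
print("tilt",np.degrees(np.arccos(up[2])),"downhill az in tray",np.degrees(np.arctan2(dn[1],dn[0])),"nominal",np.degrees(np.arccos(R0.apply([0,0,1])[2])))
print("corner",t+Rr.apply([.11,.08,.003]),"low",(t+Rr.apply([.113,.083,0]))[2],"origin",t)
# points above floor inside => nuts
for n,P in zip(C,Ps):
    q=Rr.inv().apply(P-t); m=(np.abs(q[:,0])<.107)&(np.abs(q[:,1])<.077)&(q[:,2]>.009)&(q[:,2]<.024)
    print(n,"nut pts",m.sum()); 
    from scipy.cluster.hierarchy import fclusterdata
    if m.sum()>3:
        k=fclusterdata(q[m],.008,"distance")
        for i in set(k):
            if (k==i).sum()>2: print((k==i).sum(),q[m][k==i].mean(0).round(3))
for n in C:
    print(n,"corner px",proj(C[n],t+Rr.apply([.11,.08,.003])).round())
    im=C[n]["img"][:,:,::-1].copy(); im=np.clip(im*1.8,0,255).astype(np.uint8)
    im=cv2.resize(im,None,fx=3,fy=3,interpolation=cv2.INTER_CUBIC)
    for x in ([.113,.083,.045],[-.113,.083,.045],[-.113,-.083,.045],[.113,-.083,.045],[.11,.08,.003],[.119,0,.14],[-.119,0,.14]):
        u=proj(C[n],t+Rr.apply(x))[0]*3+1; cv2.drawMarker(im,(int(u[0]),int(u[1])),(0,0,255),0,9)
    u=(proj(C[n],t+Rr.apply([0,0,.05]))[0]*3).astype(int)
    x0=max(u[0]-350,0);y0=max(u[1]-280,0)
    import sys
    cv2.imwrite(f"pics/{sys.argv[1]}_{n}.png",im[y0:y0+560,x0:x0+700])
E
python3 pose.py p1
```

```text
n 11503 med 0.0 mm dp [-0.0004 -0.0007  0.0022] drot [ 0.38 -0.63 -0.06]
tilt 30.401162554972956 downhill az in tray 45.375006910355495 nominal 31.11655447487169
corner [ 0.57777166 -0.03311171  0.17267421] low 0.16793975028631702 origin [ 0.67691073 -0.09953896  0.23800311]
scene nut pts 77
28 [ 0.096 -0.004  0.011]
13 [-0.021  0.07   0.013]
29 [0.035 0.069 0.011]
top nut pts 77
5 [ 0.101 -0.014  0.011]
63 [-0.024  0.068  0.012]
9 [0.03  0.069 0.01 ]
scene corner px [[357. 154.]]
top corner px [[283. 175.]]
```

View pics/p1_scene.png

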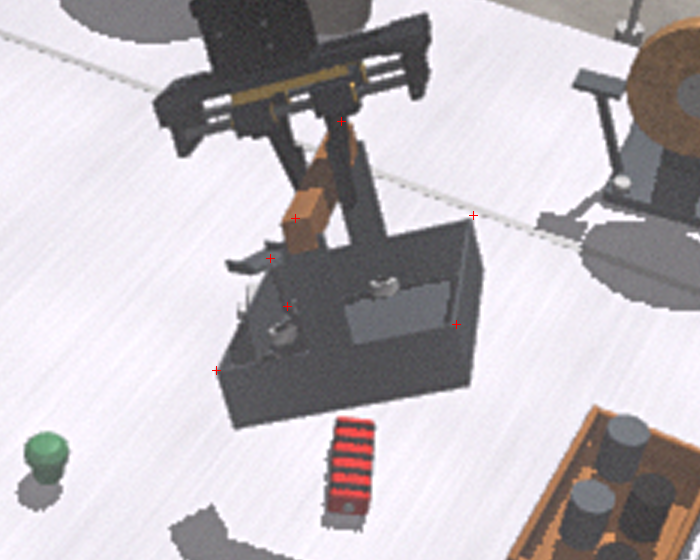

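The fit is good: no slip, tilt 30.4°, downhill azimuth 45.4° in the tray frame, lowest point 0.168 m up. Nuts sit at tray (0.097,−0.01), (−0.022,0.069) and (0.033,0.069), stuck along the walls. I'll rock the tray toward +x and then +y so they slide along the walls into the corner.

```bash
cat > til.py <<'E'
from h import *
import sys
o=get_obs();Rt=R.from_euler("xyz",o["tool_rot"],degrees=True)
# base untilted tool rotation
B=R.from_euler("xyz",[180,0,111.5],degrees=True)
for a in sys.argv[1:]:
    th,ph=map(float,a.split(","));p=np.radians(ph)
    Rn=B*R.from_rotvec([-th*np.sin(p),-th*np.cos(p),0],degrees=True)
    print(a,(Rt.inv()*Rn).as_rotvec(degrees=True).round(1))
print(o["time_s"],np.round(o["qpos"],1),np.round(o["tool_pos"],3))
E
python3 til.py 31,45 31,30 31,12 31,30 31,78
```

```text
31,45 [ 0.1  0.1 -0. ]
31,30 [ 6.2 -4.6 -2.1]
31,12 [14.9 -7.9 -4.5]
31,30 [ 6.2 -4.6 -2.1]
31,78 [-7.9 14.9  4.5]
11.4 [-31.3  -9.   25.2 105.7  22.2  56.4   7.9] [ 0.626 -0.077  0.328]
```

Request:
arm_command(targets=[[[0, 0, 0, 1.5, -1.1, -0.5, 1], [0, 0, 0, 3.8, -2.8, -1.3, 1], [0, 0, 0, 6.2, -4.6, -2.1, 1], [0, 0, 0, 9, -5.8, -2.9, 1], [0, 0, 0, 12, -7, -3.7, 1], [0, 0, 0, 14, -7.7, -4.3, 1], [0, 0, 0, 14.9, -7.9, -4.5, 1], [0, 0, 0, 14.9, -7.9, -4.5, 1], [0, 0, 0, 14.9, -7.9, -4.5, 1], [0, 0, 0, 14.9, -7.9, -4.5, 1]]])

```text
time_s: 12.4
tool_pos: [0.6262, -0.0772, 0.3281]
tool_rot: [172.9, 30.2, 109.5]
force: [-0.5, 0.1, -5.0]
grip_width: 0.0192
```

```bash
python3 pose.py p2; python3 til.py 31,30 31,45 31,60 31,78
```

```text
n 10964 med 0.0 mm dp [-0.0008 -0.0004  0.0021] drot [ 0.14 -0.74  0.12]
tilt 30.197033170755557 downhill az in tray 11.960623992072005 nominal 30.9481762181669
corner [ 0.54958952 -0.06365056  0.17810096] low 0.17371918526751473 origin [ 0.65594338 -0.12376034  0.23797309]
scene nut pts 80
54 [0.077 0.065 0.011]
13 [ 0.096 -0.008  0.011]
3 [ 0.105 -0.042  0.016]
3 [ 0.107 -0.057  0.017]
top nut pts 79
63 [0.061 0.068 0.012]
16 [0.093 0.059 0.011]
scene corner px [[341. 156.]]
top corner px [[297. 187.]]
31,30 [-8.6  3.3  2.5]
31,45 [-14.8   8.    4.4]
31,60 [-19.6  14.2   6.1]
31,78 [-23.1  23.    7.5]
12.5 [-32.9   1.8  21.8  96.5  29.4  71.5   3.4] [ 0.626 -0.077  0.328]
```

The +y-wall nuts have slid to the corner. I'm swinging over toward +y for the one on the +x wall.

Request:
arm_command(targets=[[[0, 0, 0, -2, 0.8, 0.6, 1], [0, 0, 0, -5, 2, 1.5, 1], [0, 0, 0, -8.6, 3.3, 2.5, 1], [0, 0, 0, -12, 5.6, 3.5, 1], [0, 0, 0, -14.8, 8, 4.4, 1], [0, 0, 0, -17.3, 11, 5.3, 1], [0, 0, 0, -19, 13, 5.9, 1], [0, 0, 0, -19.6, 14.2, 6.1, 1], [0, 0, 0, -19.6, 14.2, 6.1, 1]]])

```text
time_s: 13.4
tool_pos: [0.6254, -0.0791, 0.3279]
tool_rot: [152.6, 14.9, 107.7]
force: [0.2, -0.2, -4.6]
grip_width: 0.0195
```

```bash
python3 til.py 31,69 31,78
```

```text
31,69 [-2.1  4.2  1.2]
31,78 [-3.4  8.7  2.4]
13.4 [-30.9 -11.4  29.7 107.   12.8  52.7  16.2] [ 0.625 -0.079  0.328]
```

Request:
arm_command(targets=[[[0, 0, 0, -0.6, 1.2, 0.3, 1], [0, 0, 0, -1.4, 2.8, 0.8, 1], [0, 0, 0, -2.1, 4.2, 1.2, 1], [0, 0, 0, -2.8, 6.3, 1.8, 1], [0, 0, 0, -3.2, 7.9, 2.2, 1], [0, 0, 0, -3.4, 8.7, 2.4, 1], [0, 0, 0, -3.4, 8.7, 2.4, 1], [0, 0, 0, -3.4, 8.7, 2.4, 1], [0, 0, 0, -3.4, 8.7, 2.4, 1], [0, 0, 0, -3.4, 8.7, 2.4, 1]]])

```text
time_s: 14.4
tool_pos: [0.6263, -0.0762, 0.3278]
tool_rot: [149.5, 6.2, 110.1]
force: [0.3, 0.5, -4.6]
grip_width: 0.0196
```

```bash
python3 pose.py p3; python3 til.py 31,60 31,45
```

```text
n 13563 med 0.0 mm dp [-0.0008 -0.0018  0.0019] drot [ 0.56 -0.24  0.14]
tilt 30.416581581479306 downhill az in tray 78.02243059867304 nominal 31.016784878189974
corner [0.57707378 0.00572234 0.18889624] low 0.18450814932679985 origin [ 0.6801342  -0.06861766  0.23748754]
scene nut pts 48
45 [0.097 0.045 0.012]
top nut pts 106
106 [0.087 0.067 0.012]
scene corner px [[365. 140.]]
top corner px [[265. 175.]]
31,60 [ 3.4 -8.7 -2.4]
31,45 [  8.1 -14.9  -4.3]
14.5 [-32.8 -11.2  38.2 106.   -1.8  52.9  29.1] [ 0.626 -0.076  0.328]
```

View pics/p3_scene.png

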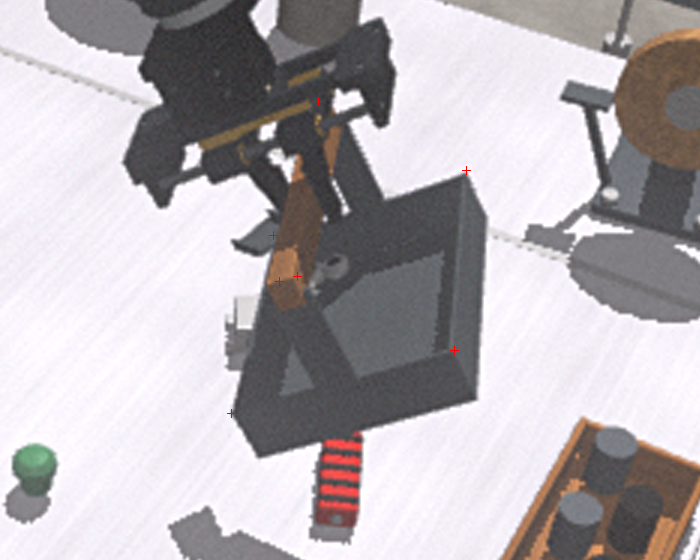

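View pics/p3_top.png

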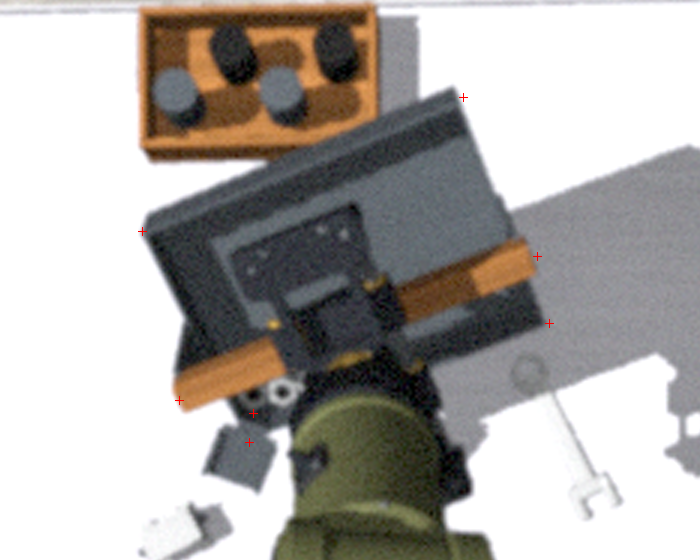

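All the visible nuts are now at the lip corner, with clusters at tray (0.087,0.067) and (0.097,0.045), and the rest of the floor is empty. I'll lean a little toward +x once more to pack them, then settle back at the diagonal.

Request:
arm_command(targets=[[[0, 0, 0, 0.7, -1.7, -0.5, 1], [0, 0, 0, 2, -5, -1.4, 1], [0, 0, 0, 3.4, -8.7, -2.4, 1], [0, 0, 0, 5, -11, -3.1, 1], [0, 0, 0, 6.8, -13.4, -3.9, 1], [0, 0, 0, 8.1, -14.9, -4.3, 1], [0, 0, 0, 8.1, -14.9, -4.3, 1]]])

```text
time_s: 15.2
tool_pos: [0.6268, -0.0742, 0.3275]
tool_rot: [157.0, 21.3, 107.2]
force: [-0.1, -0.2, -4.5]
grip_width: 0.0196
```

```bash
python3 til.py 31,45 31,30 31,20;python3 pose.py p4
```

```text
31,45 [ 0.1 -0.1  0.1]
31,30 [ 6.2 -4.8 -2. ]
31,20 [10.9 -6.9 -3.4]
15.2 [-30.5  -8.8  24.3 105.6  21.8  56.4   8.1] [ 0.627 -0.074  0.327]
n 11505 med 0.0 mm dp [-0.0007 -0.0008  0.0019] drot [ 0.24 -0.38 -0.12]
tilt 30.54115305058143 downhill az in tray 45.33893102402712 nominal 30.980646902017053
corner [ 0.57781066 -0.03069042  0.17150661] low 0.16676692457299025 origin [ 0.67687798 -0.09693528  0.23712891]
scene nut pts 56
50 [0.067 0.069 0.013]
top nut pts 0
scene corner px [[358. 154.]]
top corner px [[282. 175.]]
```

View pics/p4_top.png

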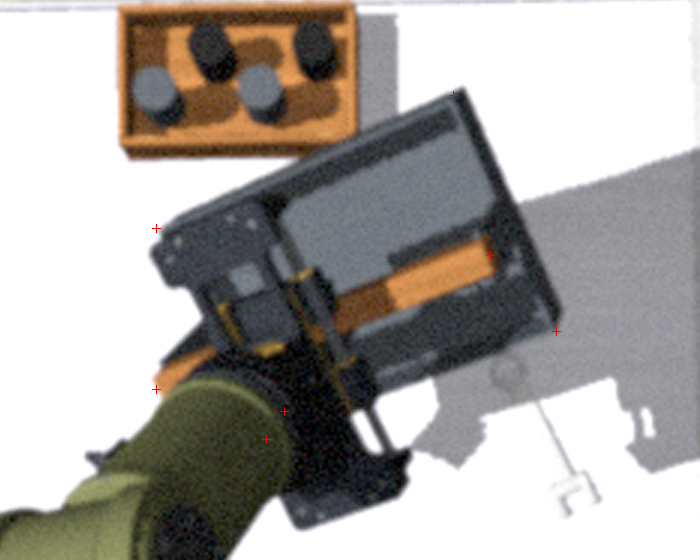

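The tray is back on the diagonal at 30.5°, and one visible nut cluster sits at tray (0.067,0.069). The gripper hides the rest, so I'll lean to azimuth 20° to pack and inspect, then come back.

Request:
arm_command(targets=[[[0, 0, 0, 1.5, -1.2, -0.5, 1], [0, 0, 0, 4, -3.2, -1.3, 1], [0, 0, 0, 6.2, -4.8, -2, 1], [0, 0, 0, 9, -6.1, -2.8, 1], [0, 0, 0, 10.9, -6.9, -3.4, 1], [0, 0, 0, 10.9, -6.9, -3.4, 1], [0, 0, 0, 10.9, -6.9, -3.4, 1], [0, 0, 0, 10.9, -6.9, -3.4, 1], [0, 0, 0, 10.9, -6.9, -3.4, 1], [0, 0, 0, 10.9, -6.9, -3.4, 1]]])

```text
time_s: 16.3
tool_pos: [0.6262, -0.0771, 0.3282]
tool_rot: [168.4, 28.9, 108.3]
force: [0.0, -0.5, -4.2]
grip_width: 0.0194
```

```bash
python3 til.py 31,35 31,45;python3 pose.py p5
```

```text
31,35 [-6.9  3.6  2. ]
31,45 [-10.9   6.9   3.3]
16.3 [-31.7  -1.2  21.   99.3  29.1  67.6   2.8] [ 0.626 -0.077  0.328]
n 11121 med 0.0 mm dp [-0.0002 -0.0002  0.0022] drot [ 0.18 -0.65 -0.18]
tilt 30.31448015852561 downhill az in tray 20.28591468664682 nominal 30.987026651727913
corner [ 0.55908589 -0.05747681  0.17457941] low 0.17004430149273178 origin [ 0.66254749 -0.11890917  0.23806769]
scene nut pts 63
59 [0.078 0.064 0.011]
top nut pts 89
53 [0.058 0.069 0.012]
36 [0.086 0.068 0.012]
scene corner px [[346. 157.]]
top corner px [[294. 183.]]
```

View pics/p5_top.png

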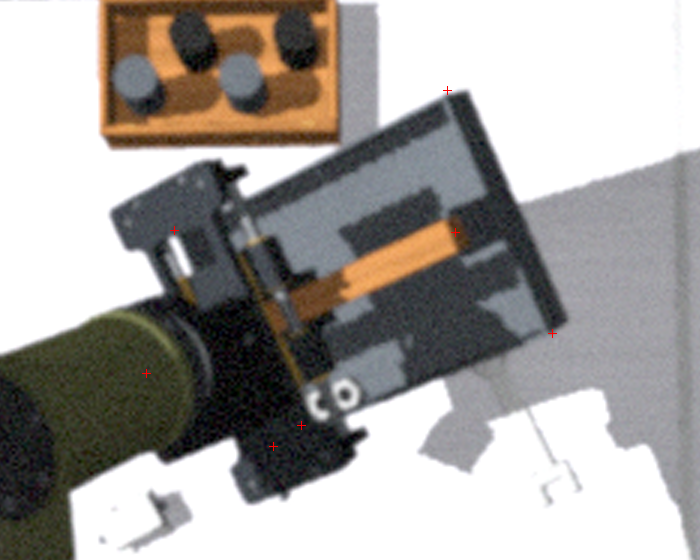

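View pics/p5_scene.png

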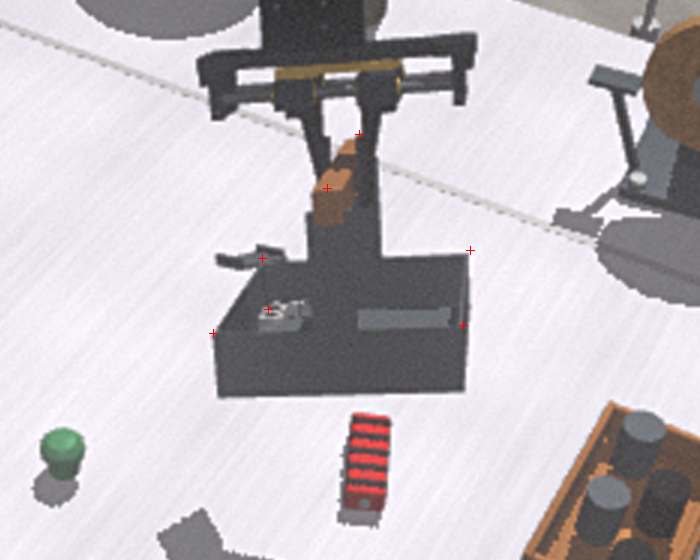

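The lean shows all four nuts packed in the lip corner. Three are in a row along the +y wall (x about 0.058, 0.08, 0.1) and one is beside them on the +x wall, with the rest of the floor empty. I'm returning to the diagonal and letting it settle.

Request:
arm_command(targets=[[[0, 0, 0, -1.5, 0.8, 0.4, 1], [0, 0, 0, -4, 2.1, 1.2, 1], [0, 0, 0, -6.9, 3.6, 2, 1], [0, 0, 0, -9.3, 5.5, 2.8, 1], [0, 0, 0, -10.9, 6.9, 3.3, 1], [0, 0, 0, -10.9, 6.9, 3.3, 1], [0, 0, 0, -10.9, 6.9, 3.3, 1], [0, 0, 0, -10.9, 6.9, 3.3, 1], [0, 0, 0, -10.9, 6.9, 3.3, 1], [0, 0, 0, -10.9, 6.9, 3.3, 1]]])

```text
time_s: 17.4
tool_pos: [0.6265, -0.0761, 0.3277]
tool_rot: [157.0, 21.4, 107.2]
force: [0.0, -0.3, -4.4]
grip_width: 0.0198
```

```bash
python3 til.py 31,45;python3 pose.py p6
python3 - <<'E'
from h import *
o=get_obs();print(np.abs(o["joint_velocities"]).max(),o["force"],o["grip_width"])
c=read_camera("scene");cv2.imwrite("pics/full6.png",c["img"][:,:,::-1])
E
```

```text
31,45 [-0.   0.   0.1]
17.4 [-30.1  -8.8  24.1 105.6  21.8  56.4   8.3] [ 0.627 -0.076  0.328]
n 11462 med 0.0 mm dp [-0.0003 -0.0009  0.0022] drot [ 0.16 -0.39 -0.1 ]
tilt 30.603435560810663 downhill az in tray 45.19638004943496 nominal 30.995323732678095
corner [ 0.57792679 -0.03304867  0.17182101] low 0.16707898760629528 origin [ 0.67697447 -0.09916909  0.23759825]
scene nut pts 56
47 [0.068 0.07  0.012]
3 [0.106 0.021 0.012]
top nut pts 0
scene corner px [[357. 154.]]
top corner px [[283. 175.]]
0.19086439529922822 [-0.25597366  0.44385795 -4.30907126] 0.018969028072260363
```

View pics/p6_scene.png

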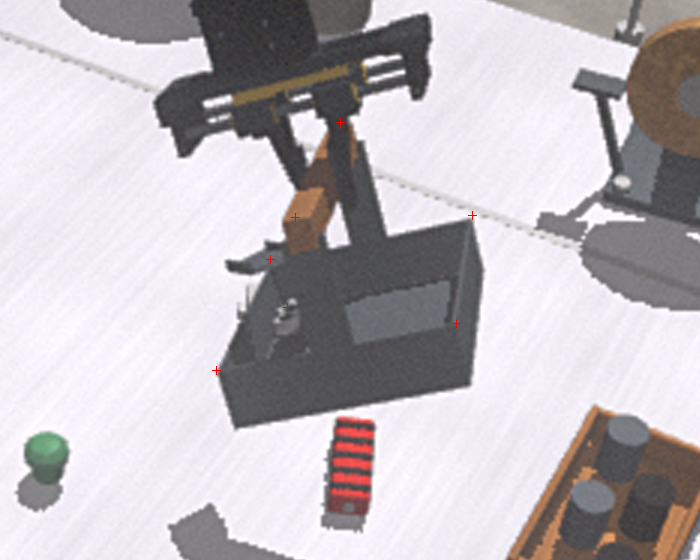

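View pics/full6.png

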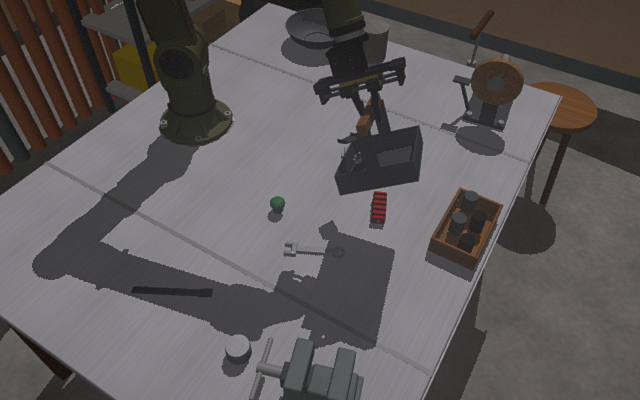

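The nuts are together at the lip corner (zoom ~(287,315)). The tray holds steady at 30.6°, the bystanders are where they were, and no nut is on the counter. I'm handing the job in.

```bash
python3 -c "
from cell import *
print(sign_off())"
```

```text
the job is handed in; nothing more can be done
None
```

I picked the tray up by the middle of its handle, lifted it and tilted it toward the lip corner. All four nuts are together in that corner, and I handed the job in at about 17.6 s of the 48 s.

At the first diagonal tilt of about 30°, at least three nuts stuck along the walls. I leaned the tray toward +x, then toward +y, to slide them into the corner, then settled it back on the diagonal.

**Last checks:**
- **Tilt:** a model fit to the depth images gave 30.6° (31.0° from the arm's pose), with the lip corner lowest and downhill 45° between the walls.
- **Height:** there is about 16.7 cm of air under the lowest corner.
- **Grip:** the tray did not slip in the fingers (less than 1°), at 60 N.
- **Nuts:** they form a tight L, three in a row on the +y wall and one on the +x wall. The farthest is about 55 mm from the corner point.
- **Surroundings:** I saw no nut on the counter and no bystander that had moved.

**Not confirmed:**
- **Nuts in the final pose:** the gripper and tray walls hide part of the corner there. The four-nut count comes from the views while the tray was leaned each way just before; the final scene view shows only some of them.
- **Saddle clamp:** it is hidden in the last scene picture. It still showed beside the lip in the top view at the 20° lean just before.

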